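# Eject one pipe-cap disc and nudge it to its spot

### The arm

A 6-joint arm with a two-finger parallel gripper is mounted at the origin on the work surface. World frame = base frame: x ahead of the robot, y to its left, z up, the work surface at z = 0. Lengths are in m, angles in degrees, forces in N, time in s.
With the tool pointing down it reaches from about 0.3 to 0.95 m from the base axis. Payload 3.1 kg.
Tool frame: the origin (TCP) lies on the centre line of the jaws, within the pads' length; the fingertips stand 8 mm ahead of it and the grasp point (between the pads) lies 11 mm behind it; z points along the fingers, y is the line along which they close (so a half turn about z gives the same grasp; the last joint's range is limited). The gripper opens to 85 mm and grips with 20 to 120 N. Pads are 22 mm wide; open, the fingers measure 114 mm over their backs; the gripper's body (76 mm by 85 mm) begins 54 mm behind the grasp point. The pads swing forward as they close: fully open they stand 13 mm farther back than shut.
Start: joints at [-70.686, 17.653, 93.61, -0, 68.738, -3.994], TCP at [0.247, -0.574, 0.239] pointing down, gripper open.
Joint ranges: [-175.34, 175.34], [-45.06, 112.39], [2.9, 150.54], [-68.45, 248.45], [3.09, 151.38], [-168.51, 168.51]. Speed limits (degrees/s): [159.86, 159.86, 180, 180, 180, 180].

### API

Orientations are given as [roll, pitch, yaw] about the fixed x, y, z axes, in that order (R = Rz(yaw) Ry(pitch) Rx(roll)).
In Python, from rig import r gives the robot as it stands.
- The arm moves only by the tool apply_moves, never from a script. Its argument "series" is a list of rows, each a list of 6 numbers: the shift along the world's x, y, z in m, then the turn, a rotation vector about the world's x, y, z in rad. A call has 1 to 12 rows; each row is the pose to reach, as a shift and turn from the pose commanded when the call began; what a row does not reach only later rows make up. A row lasts 1/8 s, in which the tool goes at most 62.5 mm and 10.7 degrees, less where a joint would pass 70% of its speed; a pose out of reach is approached as far as the arm can. A call with a gripper value outside its range is refused whole. "claw" is the opening in per cent of the stroke, from 0 (shut) to 100 (fully open), set as the call begins (left out, the last holds). The fingers move at their own pace and stop on an object; "squeeze" is the grip in N (left out, the last holds). Time passes only in rows, so rows that repeat a pose let the fingers close. It gives the time, the measured TCP pose, the force, the opening and the grip force at its end, in the units of the state.
- r.observe(): the state, without advancing time (a new reading comes with each control period).
- r.grab_frame(name): name is "side" or "top"; returns (picture, depth): 384x512x3 uint8, red, green, blue; 384x512 float32, m along the optical axis (not along the pixel's ray), 0 where there is no reading.
- r.camera_params(name): a dict with "K" (3x3 intrinsics, pixels), "dist_coeffs" ([k1, k2, p1, p2, k3] as OpenCV has them; the pictures are not rectified), "R" (3x3) and "t" (3): a world point X has camera coordinates R X + t. Camera axes: x right, y down, z forward; pixel columns grow to the right and rows downward; lengths in m; the calibration is good to about 2 mm. A picture is of the moment at which its call begins. camera_params takes no time and is no camera call.
- r.close_job(): hands the job in; it is judged then, once.
The state is a dict: "t": time; "joints": joint angles; "joint_velocities": joint speeds; "tau": joint torques, N m; "tcp_pos": TCP position; "orientation": TCP orientation; "wrist_force": force on the tool from outside, world axes, zero at the start; "ft_torque": the same for the moment, N m; "grip_width": opening from 0.0 (shut) to 1.0 (fully open); "grasp_force": force on a finger pad.
Only numpy, scipy, OpenCV 4.12 (cv2) and the standard library are available. Lean on these libraries where they do the work, as an engineer would, in place of code of your own. Each camera call takes 0.05 s, during which the arm holds its last target. There are 200 camera calls.

### The job

Press the black plunger of the blue dispenser fully down once and let it come back up, so that a single brass pipe-cap disc is pushed out onto the bench. Then nudge that disc aside with the fingertips, sliding it along the bench until it lies wholly on the green spot. Do not pinch, lift or carry anything, bring out no second disc, and leave the other things on the bench where they are.

Things in the scene. Friction and masses are not known exactly. Their poses are not given: they have to be found in the camera images.
- dispenser: blue disc dispenser, screwed to the bench. Origin: on the axis of its open-topped magazine, at bench level; x axis points out of the mouth, z up. Magazine block 51 x 51 mm, 42 mm tall, centred on the origin; behind it a housing 30 mm tall, 51 mm wide (91 mm over its low feet) runs back to 106 mm behind the origin and carries the plunger, 65 mm behind the origin
- mouth (a point): middle of the mouth's sill, at bench level, in the front face of the magazine (25.5 mm ahead of its axis). Pressing the plunger drives a hidden flat shuttle out here (2.6 mm per mm of plunger, 65 mm in all) which pushes out the lowest disc, sliding on the bench; a full press leaves its centre about 38 mm ahead of here, or a little more. The shuttle returns with the plunger and the next disc drops
- plunger (a joint): travel of the dispenser's plunger, in m: 0 = up, 0.025 = fully down; sprung, about 8 N to start it and 14 N at the bottom, plus a few N when it moves discs; it comes back up by itself when released
- plunger_top (a point): centre of the top face of the plunger's black round cap (36 mm across, 10 mm thick), 72 mm above the bench when up; it is pressed straight down
- disc1: the lowest brass disc in the magazine at the start, the one that will be ejected: 36 mm across, 7 mm thick, 50 g or so. Origin: centre of its underside
- disc2: second brass disc of the stack, same size and origin
- disc3: third brass disc of the stack, same size and origin
- disc4: top brass disc of the stack, same size and origin
- green_spot: green round spot painted flat on the bench, 80 mm across, 13 to 20 cm to the left or right of the dispenser's mouth; origin at its centre. The place for the ejected disc
- red_spot: red round spot painted flat on the bench, 80 mm across, on the other side of the dispenser; origin at its centre. Not to be used
- tuning_cone: small brass tuning cone, 40 mm across its foot, 60 mm tall, standing in front of the dispenser's mouth; loose, not to be disturbed. Origin: centre of its underside
- flux_jar: amber jar, 48 mm across, 55 mm tall, beside the dispenser's plunger; loose, not to be disturbed. Origin: centre of its underside
- mallet: hammer with a wooden handle lying at the right side of the bench; loose, not to be disturbed. Origin: centre of its underside (lying along its x)
- scraper: screwdriver-like scraper lying at the back of the bench; loose, not to be disturbed. Origin: centre of its underside (lying along its x)
- beech_block: light wooden block 60 x 40 x 30 mm, on the robot's side; loose, not to be disturbed. Origin: centre of its underside
- zinc_collar: metal collar, 52 mm across, 35 mm tall, standing at the right; loose, not to be disturbed. Origin: centre of its underside
- tin_sleeve: metal sleeve, 40 mm across, 70 mm tall, standing at the left; loose, not to be disturbed. Origin: centre of its underside
Things that resemble listed ones, but are neither listed nor needed, are in the scene too. Of the things shaped like the dispenser, the blue one is meant.

How it is judged (in metres and radians):
On the way, in this order (a step that is already met when the one before it is completed fails the run):
1. the plunger is pressed down (more than 21 mm of its 25 mm) (value of joint plunger above 0.021 m), for 0.04 s.
2. the plunger is back up and the disc lies out in front of the mouth (value of joint plunger below 0.003 m and x of disc1 in the frame of dispenser above 0.044 m), for 0.1 s.
At the end, for the whole second after the job is handed in: the ejected disc lies flat and at rest wholly on the green spot (its centre within 23 mm of the spot's centre), the plunger is up (within 3 mm), and the other three discs are still in the magazine (within 8 mm of its axis) (horizontal distance between disc1 and green_spot below 0.023 m and height (world z) of disc1 below 0.004 m and angle between disc1's own z axis and vertical below 0.1 rad and linear speed of disc1 below 0.02 m/s and value of joint plunger below 0.003 m and horizontal distance between each of disc2, disc3, disc4 and dispenser below 0.008 m); the robot touches nothing.
It fails at once if the ejected disc is lifted (its underside more than 12 mm above the bench) (height (world z) of disc1 above 0.012 m).
It fails at once if a second disc comes out, or the stack is taken apart from above (horizontal distance between any of disc2, disc3, disc4 and dispenser above 0.012 m or height (world z) of disc2 above 0.019 m or height (world z) of disc3 above 0.026 m or height (world z) of disc4 above 0.033 m).
It fails at once if one of the other things on the bench is moved by more than 15 mm (distance of any of tuning_cone, flux_jar, mallet, scraper, beech_block, zinc_collar, tin_sleeve from where it was at the start of the episode above 0.015 m).
It also fails if it takes over 51 s, if anything falls off the work surface, if the arm or the gripper's body presses on something with over 40 N, if the wrist force passes 120 N, or if a joint passes its speed limit or range.

## Working session

There is one attempt and no reset: what is moved stays moved. The work goes in short steps, Python scripts to look and compute and a tool call to move; the robot and the scene stay as the last step left them, time stands still between calls to the robot, and variables do not carry over. Pictures are saved under pics/ and viewed, at most 10 in all, crops included, and the job is handed in when it is done.

Besides the shell and the picture viewer there is one more tool, called in YAML: its name, and indented under it one key for each argument. apply_moves: Moves the arm, as the interface text tells. Its arguments: {"type":"object","properties":{"series":{"type":"array","items":{"type":"array","items":{"type":"number"}}},"claw":{"type":"number"},"squeeze":{"type":"number"}},"required":["series"]}

```bash
mkdir -p pics; cat > h.py <<'E'
import numpy as np, cv2
from rig import r
def cam(n):
    p=r.camera_params(n); return np.array(p["K"],float),np.array(p["dist_coeffs"],float),np.array(p["R"],float),np.array(p["t"],float)
def ray(n,uv,z):
    K,d,R,t=cam(n); q=cv2.undistortPoints(np.array(uv,float).reshape(-1,1,2),K,d).reshape(-1,2)
    D=np.c_[q,np.ones(len(q))]@R; C=-R.T@t
    return C+D*((z-C[2])/D[:,2])[:,None]
def cloud(n,depth):
    K,d,R,t=cam(n); h,w=depth.shape; g=np.stack(np.meshgrid(np.arange(w),np.arange(h)),-1).reshape(-1,1,2).astype(float)
    q=cv2.undistortPoints(g,K,d).reshape(-1,2); P=np.c_[q,np.ones(len(q))]*depth.reshape(-1,1)
    return ((P-t)@R).reshape(h,w,3)
def save(n,im): cv2.imwrite(n,im[:,:,::-1])
E
python3 - <<'E'
from h import *
for n in("top","side"):
    im,d=r.grab_frame(n); save(f"pics/{n}0.png",im); np.savez(f"{n}0.npz",im=im,d=d)
    K,_,R,t=cam(n); print(n,-R.T@t,K[0,0])
o=r.observe(); print(o)
E
```

```text
top [ 0.3375718  -0.01066582  1.45134528] 455.9067374742794
side [0.16640874 0.72188592 0.61365103] 372.7362013600543
{'t': 0.1, 'joints': array([-7.06859108e+01,  1.77006050e+01,  9.36820195e+01,  6.01734539e-04,
        6.87379197e+01, -3.99468195e+00]), 'joint_velocities': array([ 0.03735564, -0.08253364, -0.25344475, -0.04491092, -0.11231527,
        0.0287847 ]), 'tau': array([-4.08193364e-04, -4.16407514e+01, -2.77643967e+01, -9.46145929e-05,
        4.02888792e-03,  2.21047948e-06]), 'tcp_pos': array([ 0.24702775, -0.57331502,  0.23815179]), 'orientation': array([-1.79879788e+02, -8.95652923e-03,  2.33085430e+01]), 'wrist_force': array([-0.49947311,  0.41371804,  0.05950559]), 'ft_torque': array([-0.03351751, -0.03553746, -0.01414909]), 'grasp_force': 0.0, 'grip_width': 0.9982291910077284}
```

View pics/top0.png

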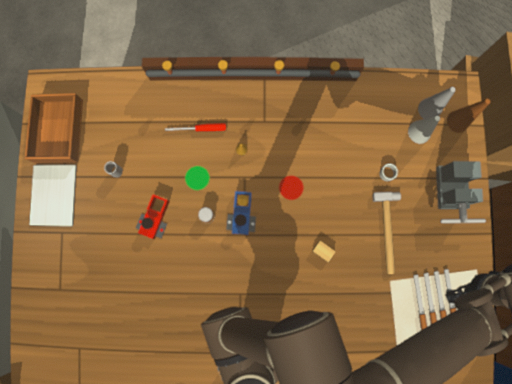

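View pics/side0.png

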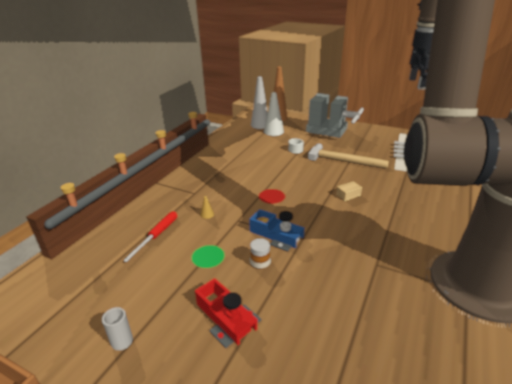

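The top view shows the blue dispenser with its magazine at about (242,200) and plunger at (240,220). The mouth faces up the image, with the cone at (241,148), the green spot at (197,178), the red spot at (291,188) and the jar at (206,214). Next I'll measure these.

```bash
python3 - <<'E'
from h import *
S={n:np.load(f"{n}0.npz") for n in("top","side")}
def blobs(n,lo,hi,box,tag,z=None):
    im=S[n]["im"]; hsv=cv2.cvtColor(im,cv2.COLOR_RGB2HSV); m=cv2.inRange(hsv,lo,hi); k=np.zeros_like(m); x0,y0,x1,y1=box; k[y0:y1,x0:x1]=m[y0:y1,x0:x1]
    P=cloud(n,S[n]["d"])[k>0]; ys,xs=np.nonzero(k); c=(xs.mean(),ys.mean())
    print(n,tag,len(xs),"px",np.round(c,1),"z med/max",np.round([np.median(P[:,2]),P[:,2].max()],4),"ray",None if z is None else np.round(ray(n,[c],z)[0],4)); return k,P
for n,bg,bb in(("top",(180,160,215,195),(222,185,262,240)),("side",(180,235,235,275),(240,200,310,255))):
    blobs(n,(45,100,60),(75,255,255),bg,"green",0)
    k,P=blobs(n,(100,80,40),(130,255,255),bb,"blue")
    top=P[(P[:,2]>.034)&(P[:,2]<.048)]; low=P[(P[:,2]>.024)&(P[:,2]<.034)]
    for t,Q in(("mag top",top),("housing top",low)):
        if len(Q)>5: print(t,len(Q),Q.mean(0).round(4),cv2.minAreaRect((Q[:,:2]*1000).astype(np.float32)))
    kb,Pb=blobs(n,(0,0,0),(180,255,50),(230,210,252,230) if n=="top" else (276,208,296,226),"black",.072)
    Q=Pb[Pb[:,2]>.06]; print("cap pts",len(Q),Q.mean(0).round(4) if len(Q) else "")
blobs("top",(15,90,60),(30,255,255),(233,138,250,158),"cone",.02)
P=cloud("top",S["top"]["d"]); 
for t,b in(("cone",(230,135,252,160)),("jar",(192,202,220,226)),("disp",(222,185,262,240))):
    Q=P[b[1]:b[3],b[0]:b[2]].reshape(-1,3); Q=Q[Q[:,2]>.012]; print(t,len(Q),((Q.min(0)+Q.max(0))/2).round(4),Q.min(0).round(4),Q.max(0).round(4))
im=S["top"]["im"]; save("pics/crop.png",cv2.resize(im[130:250,180:310],None,fx=6,fy=5 if 0 else 4.9,interpolation=cv2.INTER_CUBIC))
E
```

```text
top green 459 px [196.9 177.6] z med/max [5.0000e-04 1.4513e+00] ray [0.58   0.1802 0.    ]
top blue 360 px [240.8 216.5] z med/max [0.0308 1.4513] ray None
mag top 90 [0.4918 0.0355 0.0402] ((465.1867980957031, 33.78297805786133), (46.61207580566406, 127.2686996459961), 86.55648803710938)
housing top 244 [0.4378 0.0353 0.0294] ((442.2684020996094, 35.814395904541016), (49.53280258178711, 81.62828063964844), 85.46078491210938)
top black 8 px [241.6 219.9] z med/max [0.0722 0.0747] ray [0.4385 0.032  0.072 ]
cap pts 8 [0.4385 0.032  0.0718]
side green 584 px [207.6 256.2] z med/max [0.0011 0.6137] ray [0.5807 0.1781 0.    ]
side blue 926 px [274.5 228.5] z med/max [0.0299 0.6137] ray None
mag top 189 [0.5032 0.0327 0.0398] ((498.1572570800781, 31.17441177368164), (49.906185150146484, 64.03166961669922), 86.29548645019531)
housing top 444 [0.4513 0.0405 0.03  ] ((463.9164733886719, 32.590309143066406), (52.14362716674805, 131.74600219726562), 85.773681640625)
side black 100 px [285.3 216. ] z med/max [0.0722 0.0748] ray [0.4382 0.0397 0.072 ]
cap pts 100 [0.4385 0.0391 0.0716]
top cone 340 px [241.  147.5] z med/max [0.0013 0.0641] ray [0.6752 0.0376 0.02  ]
cone 77 [0.6716 0.0361 0.0386] [0.6575 0.0215 0.0131] [0.6857 0.0507 0.0641]
jar 203 [0.4555 0.1424 0.0379] [0.4319 0.1206 0.013 ] [0.4791 0.1643 0.0627]
disp 675 [0.4331 0.0263 0.7325] [ 0.3376 -0.0107  0.0137] [0.5286 0.0632 1.4513]
```

View pics/crop.png

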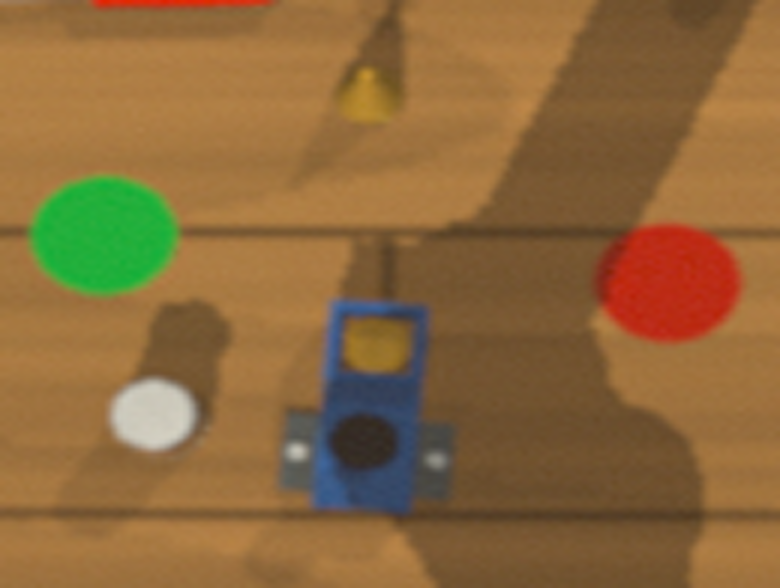

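The crop shows the blue dispenser's axis tilted about -4.5°, with the cap at crop (363,441), the disc stack at (377,345), and clear bench between the mouth and both the cone and the green spot.

Estimated positions:
- plunger (0.4385, 0.0365)
- mouth (0.529, 0.030)
- green spot (0.580, 0.179)
- cone (0.672, 0.036)

The magazine and cap heights match the values given. I'll go above the plunger with the fingers shut.

apply_moves:
  series:
    - [0.05,0.15,0,0.18,0,0]
    - [0.1915,0.6105,-0.1,0,0,1.077]
  claw: 0

```text
t: 0.35
tcp_pos: [0.2857, -0.4574, 0.2276]
orientation: [-172.4, -4.2, 33.8]
wrist_force: [2.4, -0.2, 1.3]
grip_width: 0.605
grasp_force: 0.0
```

```bash
cat >> h.py <<'E'
from scipy.spatial.transform import Rotation as Ro
def need(pos,yaw):
    o=r.observe(); A=Ro.from_euler("xyz",o["orientation"],degrees=True); B=Ro.from_euler("xyz",[180,0,yaw],degrees=True)
    print("t",o["t"],"tcp",o["tcp_pos"].round(4),"rpy",o["orientation"].round(2),"shift",(np.array(pos)-o["tcp_pos"]).round(4),"rot",(B*A.inv()).as_rotvec().round(4))
E
python3 -c "from h import *; need([.4385,.0365,.14],85)"
```

```text
t 0.35 tcp [ 0.2857 -0.4574  0.2276] rpy [-172.38   -4.19   33.77] shift [ 0.1528  0.4939 -0.0876] rot [-0.1349 -0.0797  0.8874]
```

apply_moves:
  series:
    - [0.153,0.494,-0.088,-0.135,-0.08,0.887]
    - [0.153,0.494,-0.088,-0.135,-0.08,0.887]
    - [0.153,0.494,-0.088,-0.135,-0.08,0.887]
    - [0.153,0.494,-0.088,-0.135,-0.08,0.887]
    - [0.153,0.494,-0.088,-0.135,-0.08,0.887]
    - [0.153,0.494,-0.088,-0.135,-0.08,0.887]
    - [0.153,0.494,-0.088,-0.135,-0.08,0.887]
    - [0.153,0.494,-0.088,-0.135,-0.08,0.887]
    - [0.153,0.494,-0.088,-0.135,-0.08,0.887]
    - [0.153,0.494,-0.088,-0.135,-0.08,0.887]
    - [0.153,0.494,-0.088,-0.135,-0.08,0.887]

```text
t: 1.72
tcp_pos: [0.4379, 0.0376, 0.1404]
orientation: [-180.0, 0.1, 84.9]
wrist_force: [-0.6, -1.0, -0.3]
grip_width: -0.002
grasp_force: 0.0
```

```bash
python3 - <<'E'
from h import *
need([.4385,.0365,.10],85)
im,d=r.grab_frame("side"); save("pics/s1.png",cv2.resize(im[120:300,170:340],None,fx=3.4,fy=3.3))
E
```

```text
t 1.725 tcp [0.4379 0.0376 0.1404] rpy [-1.7997e+02  6.0000e-02  8.4890e+01] shift [ 0.0006 -0.0011 -0.0404] rot [ 0.001  -0.0007  0.0019]
```

View pics/s1.png

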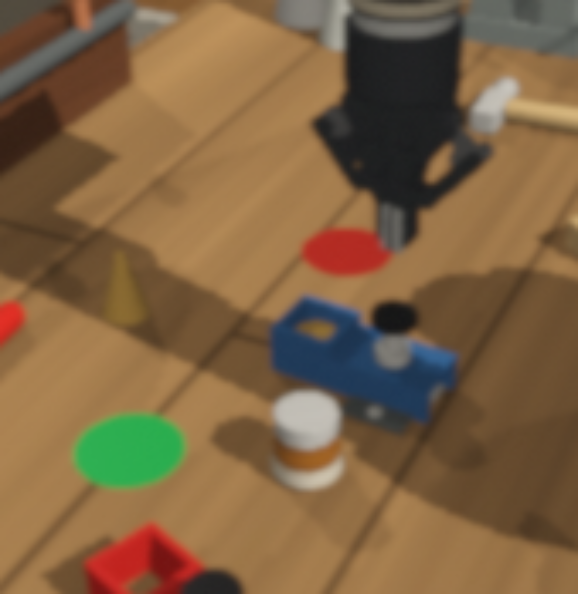

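The shut jaws, with tips at (395,240), hang right above the black cap at (393,315). I'll press slowly.

apply_moves:
  series:
    - [0,-0.001,-0.03,0,0,0]
    - [0,-0.001,-0.054,0,0,0]
    - [0,-0.001,-0.058,0,0,0]
    - [0,-0.001,-0.061,0,0,0]
    - [0,-0.001,-0.064,0,0,0]
    - [0,-0.001,-0.067,0,0,0]
    - [0,-0.001,-0.07,0,0,0]
    - [0,-0.001,-0.073,0,0,0]
    - [0,-0.001,-0.076,0,0,0]
    - [0,-0.001,-0.079,0,0,0]
    - [0,-0.001,-0.081,0,0,0]
    - [0,-0.001,-0.083,0,0,0]

```text
t: 3.28
tcp_pos: [0.4389, 0.0364, 0.0601]
orientation: [180.0, 0.1, 84.9]
wrist_force: [-6.4, -2.1, 15.2]
grip_width: 0.001
grasp_force: 7.7
```

apply_moves:
  series:
    - [0,0,-0.002,0,0,0]
    - [0,0,-0.004,0,0,0]
    - [0,0,-0.006,0,0,0]
    - [0,0,-0.006,0,0,0]

```text
t: 3.78
tcp_pos: [0.4389, 0.0363, 0.0549]
orientation: [-180.0, 0.1, 84.9]
wrist_force: [-8.8, -2.0, 23.0]
grip_width: 0.0
grasp_force: 11.5
```

apply_moves:
  series:
    - [0,0,-0.0015,0,0,0]
    - [0,0,-0.0015,0,0,0]

```text
t: 4.03
tcp_pos: [0.439, 0.0364, 0.0548]
orientation: [-179.9, 0.1, 84.9]
wrist_force: [-12.4, -2.9, 35.7]
grip_width: -0.003
grasp_force: 18.0
```

The plunger is at its stop: the force rose with no further travel. Now I'll release it.

apply_moves:
  series:
    - [0,0,0.006,0,0,0]
    - [0,0,0.013,0,0,0]
    - [0,0,0.02,0,0,0]
    - [0,0,0.03,0,0,0]
    - [0,0,0.06,0,0,0]
    - [-0.05,-0.06,0.11,0,0,0]
    - [-0.05,-0.12,0.11,0,0,0]
    - [-0.05,-0.18,0.11,0,0,0]
    - [-0.05,-0.18,0.11,0,0,0]

```text
t: 5.15
tcp_pos: [0.3894, -0.1465, 0.162]
orientation: [179.7, 0.1, 84.6]
wrist_force: [0.9, 1.1, 0.7]
grip_width: 0.002
grasp_force: 0.0
```

```bash
python3 - <<'E'
from h import *
need([.57,-.04,.1],85)
out=[]
for n,b in(("top",(225,155,262,240)),("side",(200,190,300,260))):
    im,d=r.grab_frame(n); np.savez(f"{n}2.npz",im=im,d=d)
    out.append(cv2.resize(im[b[1]:b[3],b[0]:b[2]],(390,500)))
    o=np.load(f"{n}0.npz"); P=cloud(n,d)
    hsv=cv2.cvtColor(im,cv2.COLOR_RGB2HSV)
    m=(P[...,2]>.0045)&(P[...,2]<.011)&(P[...,0]>.535)&(P[...,0]<.62)&(abs(P[...,1]-.03)<.05)
    Q=P[m]; print(n,len(Q),Q.mean(0).round(4),Q.min(0).round(4),Q.max(0).round(4))
save("pics/c2.png",np.hstack(out))
E
```

```text
t 5.15 tcp [ 0.3894 -0.1465  0.162 ] rpy [1.7971e+02 1.5000e-01 8.4630e+01] shift [ 0.1806  0.1065 -0.062 ] rot [0.0031 0.0049 0.0065]
top 95 [0.571  0.0278 0.0068] [ 0.5359 -0.0143  0.0045] [0.6172 0.0793 0.0108]
side 88 [0.5667 0.0259 0.0076] [0.5499 0.0105 0.0047] [0.5839 0.0419 0.0107]
```

View pics/c2.png

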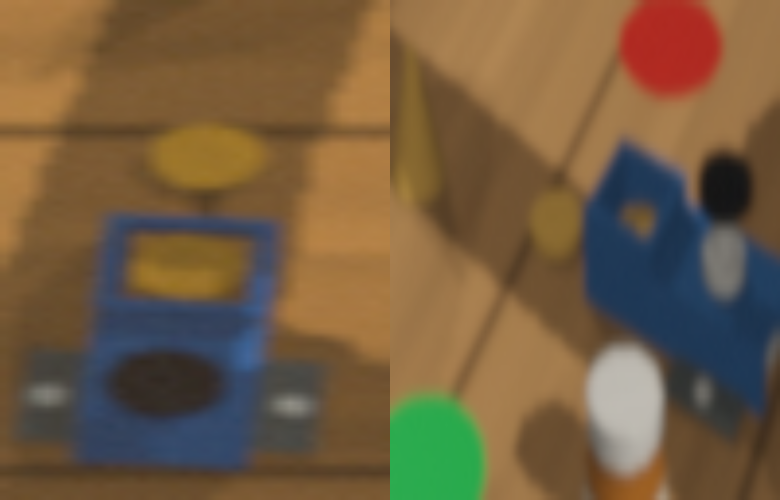

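The plunger is up again and one disc lies ahead of the mouth, at (205,157) on the left and (555,222) on the right. Its centre is (0.567, 0.0265), as predicted. I'll push it with the two fingertips set about 22 mm apart as a cradle, starting from its right side.

apply_moves:
  series:
    - [0.05,0.03,0,0,0,0.0]
    - [0.1,0.065,0,0,0,0.008]
    - [0.15,0.09,0,0,0,0.008]
    - [0.172,0.103,0,0,0,0.008]
    - [0.172,0.103,-0.05,0,0,0.008]
    - [0.172,0.103,-0.1,0,0,0.008]
    - [0.172,0.103,-0.132,0,0,0.008]
    - [0.172,0.103,-0.132,0,0,0.008]
    - [0.172,0.103,-0.132,0,0,0.008]
  claw: 26

```text
t: 6.38
tcp_pos: [0.5615, -0.0392, 0.0293]
orientation: [179.9, 0.0, 85.4]
wrist_force: [0.3, -0.1, 0.6]
grip_width: 0.261
grasp_force: 0.0
```

```bash
python3 -c "from h import *; need([.5615,-.04,.012],85)"
```

```text
t 6.375 tcp [ 0.5615 -0.0392  0.0293] rpy [1.7987e+02 2.0000e-02 8.5390e+01] shift [ 0.     -0.0008 -0.0173] rot [ 0.0006  0.0022 -0.0068]
```

Next I'll lower until the tips are near the bench, watching the force.

apply_moves:
  series:
    - [0,0,-0.01,0,0,0]
    - [0,0,-0.016,0,0,0]
    - [0,0,-0.018,0,0,0]
    - [0,0,-0.02,0,0,0]
    - [0,0,-0.02,0,0,0]

```text
t: 7.0
tcp_pos: [0.5605, -0.04, 0.0082]
orientation: [180.0, 0.0, 85.3]
wrist_force: [0.6, -0.4, -0.1]
grip_width: 0.256
grasp_force: 0.0
```

apply_moves:
  series:
    - [0,0,-0.001,0,0,0]
    - [0,0,-0.002,0,0,0]
    - [0,0,-0.002,0,0,0]

```text
t: 7.38
tcp_pos: [0.5606, -0.04, 0.0081]
orientation: [-180.0, 0.0, 85.3]
wrist_force: [-4.0, 0.8, 12.8]
grip_width: 0.259
grasp_force: 6.4
```

apply_moves:
  series:
    - [0,0,0.004,0,0,0]
    - [0.0013,0.015,0.004,0,0,0]
    - [0.0027,0.03,0.004,0,0,0]
    - [0.0033,0.037,0.004,0,0,0]
    - [0.0039,0.044,0.004,0,0,0]
    - [0.0045,0.051,0.004,0,0,0]
    - [0.0053,0.06,0.004,0,0,0]
    - [0.0061,0.069,0.004,0,0,0]
    - [0.0069,0.078,0.004,0,0,0]
    - [0.0077,0.087,0.004,0,0,0]
    - [0.0085,0.096,0.004,0,0,0]
    - [0.0093,0.105,0.004,0,0,0]

```text
t: 8.88
tcp_pos: [0.5697, 0.0657, 0.0101]
orientation: [180.0, 0.0, 85.3]
wrist_force: [-0.0, 0.3, -0.3]
grip_width: 0.261
grasp_force: 0.1
```

```bash
python3 - <<'E'
from h import *
need([.5778,.1534,.0102],85)
out=[]
for n,b in(("top",(180,150,262,240)),("side",(170,170,300,290))):
    im,d=r.grab_frame(n); out.append(cv2.resize(im[b[1]:b[3],b[0]:b[2]],(390,500)))
save("pics/c3.png",np.hstack(out))
E
```

```text
t 8.875 tcp [0.5697 0.0657 0.0101] rpy [1.7999e+02 3.0000e-02 8.5340e+01] shift [0.0081 0.0877 0.0001] rot [ 0.0005  0.0002 -0.0059]
```

View pics/c3.png

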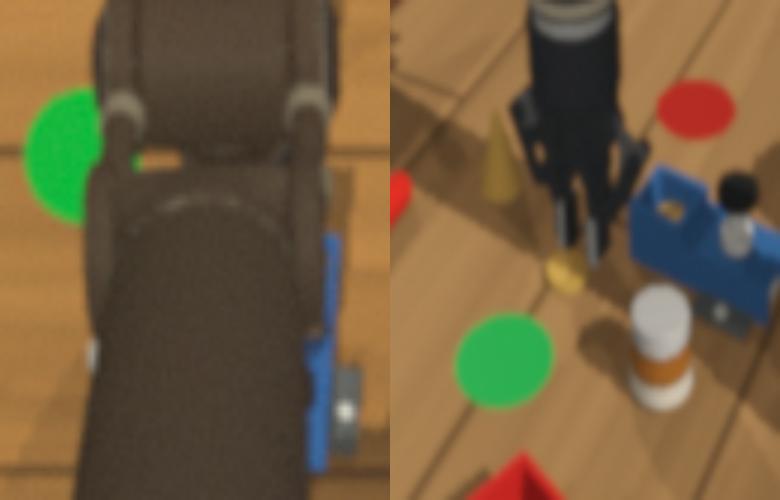

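On the right, the disc at (567,272) sits in the cradle of the fingertips and points straight at the green spot at (504,360). I'll keep pushing and ease off at the end.

apply_moves:
  series:
    - [0.0009,0.01,0,0,0,0]
    - [0.0018,0.02,0,0,0,0]
    - [0.0027,0.03,0,0,0,0]
    - [0.0036,0.04,0,0,0,0]
    - [0.0045,0.05,0,0,0,0]
    - [0.0054,0.06,0,0,0,0]
    - [0.0062,0.069,0,0,0,0]
    - [0.0069,0.076,0,0,0,0]
    - [0.0074,0.081,0,0,0,0]
    - [0.0077,0.085,0,0,0,0]
    - [0.008,0.087,0,0,0,0]

```text
t: 10.35
tcp_pos: [0.5776, 0.1522, 0.0101]
orientation: [180.0, 0.0, 85.3]
wrist_force: [-0.1, -0.2, 0.2]
grip_width: 0.263
grasp_force: 0.2
```

apply_moves:
  series:
    - [-0.0005,-0.006,0,0,0,0]
    - [-0.0018,-0.02,0,0,0,0]
    - [-0.0035,-0.04,0,0,0,0]
    - [-0.0035,-0.04,0.05,0,0,0]
    - [-0.0035,-0.06,0.11,0,0,0]
    - [-0.02,-0.12,0.16,0,0,0]
    - [-0.04,-0.18,0.18,0,0,0]
    - [-0.06,-0.24,0.18,0,0,0]
    - [-0.08,-0.3,0.18,0,0,0]
    - [-0.1,-0.35,0.18,0,0,0]
    - [-0.1,-0.35,0.18,0,0,0]

```text
t: 11.72
tcp_pos: [0.4753, -0.2021, 0.1902]
orientation: [180.0, 0.1, 85.0]
wrist_force: [-0.2, 0.1, 0.6]
grip_width: 0.261
grasp_force: 0.0
```

```bash
python3 - <<'E'
from h import *
out=[]
for n,b,g in(("top",(180,140,262,240),(180,160,215,195)),("side",(170,170,300,290),(175,230,240,280))):
    im,d=r.grab_frame(n); out.append(cv2.resize(im[b[1]:b[3],b[0]:b[2]],(390,500)))
    hsv=cv2.cvtColor(im,cv2.COLOR_RGB2HSV)[g[1]:g[3],g[0]:g[2]]
    gm=cv2.inRange(hsv,(45,80,50),(80,255,255)); hull=cv2.convexHull(cv2.findNonZero(gm)); f=np.zeros_like(gm); cv2.fillConvexPoly(f,hull,255)
    ys,xs=np.nonzero(cv2.morphologyEx(f&~gm,cv2.MORPH_OPEN,np.ones((3,3),np.uint8))); c=[xs.mean()+g[0],ys.mean()+g[1]]
    yg,xg=np.nonzero(f); cg=[xg.mean()+g[0],yg.mean()+g[1]]
    D=ray(n,[c],.005)[0];G=ray(n,[cg],0)[0]; print(n,len(xs),D.round(4),G.round(4),np.hypot(*(D-G)[:2]))
save("pics/c4.png",np.hstack(out)); print(r.observe()["t"])
E
```

```text
top 115 [0.5796 0.1782 0.005 ] [0.58 0.18 0.  ] 0.0018237981373343734
side 161 [0.5796 0.1765 0.005 ] [0.5807 0.178  0.    ] 0.001905198251462224
11.825
```

View pics/c4.png

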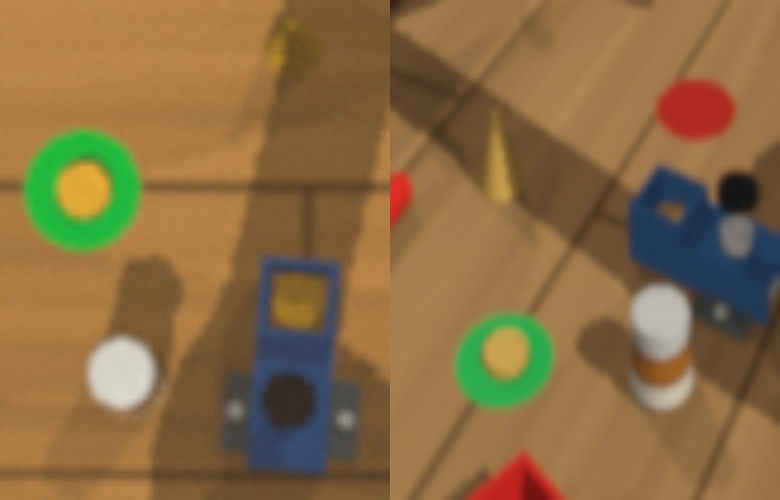

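The disc lies flat, centred on the green spot to within 2 mm in both views, at (83,190) on the left and (505,352) on the right. The plunger is up, the cone and jar look undisturbed, and the arm is clear, so I'm handing in.

```bash
python3 -c "from rig import r; print(r.close_job())"
```

```text
the job is handed in; nothing more can be done
None
```

I pressed the plunger fully down once, one disc came out, and I slid it onto the green spot, about 2 mm from its centre by my camera measurement; I handed the job in at about 12 s, and no verdict was returned.

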